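Clear the caddy, open the drawer under the sandwich press and put the tongs away

TASK

Slide the yellow caddy along its track, over the orange ridge, until it is parked against the end stop and out of the drawer's way. Then pull the drawer under the sandwich press right out to its stop and leave the wooden tongs lying flat inside it, set down rather than dropped. Keep the caddy down on its track and leave everything else on the worktop where it is.

Things in the scene. Friction and masses are not known exactly. Their poses are not given: they have to be found in the camera images.
- unit: Fixed wooden drawer unit 260 deep (x) x 240 wide x 105 high. Origin: on the table, mid width, 50 behind its face, which looks to its own -x. Shut, the drawer panel's face is at x=-62. The fixed red and black sandwich press on it (z 113 to 220, y +-125) overhangs to x=-74, so no upright gripper fits over the shut drawer's knob: lean the tool 27 to 45 deg back, fingers pointing forward and down.
- drawer (a joint): Slide of the drawer, m: 0 shut, grows as the drawer is pulled along the unit's -x, 0.160 at its stop. About 3 N of friction. Starts nearly shut.
- knob (a point): Centre of the round wooden knob on the drawer's panel; moves with the drawer. Knob diameter 36 mm, neck 18 mm next to the panel; it stands 42 mm out of the panel, this point 26 mm out, 68 mm above the table. Its x axis points into the unit, y along the panel.
- drawer_floor (a point): Point on the drawer's inner floor (42 mm above the table), midway across, 64 mm behind the panel's inner face; moves with the drawer, axes as unit. Inside: 194 wide (y), x -64 to +165; side walls 43 high, 6 thick; panel 58 above the floor, 12 thick. At the stop x -64 to +72 is open from above, the rest is under the press.
- track: Fixed aluminium track across the unit's front, along its own y: 86 wide, y -145 to +280. Floor 12 high, side lips 22. Orange ridge, 2.5 high, across it at y=+142; black end stop 34 high, inner face at y=+272. The open drawer passes over the track. Origin: on the table, mid width of the unit, 155 mm ahead (-x) of the unit's origin.
- park (a point): Where caddy's origin lies when it is parked: on the track's floor, between the ridge and the end stop; axes as track.
- caddy: Yellow caddy with two black canisters, loose on the track: 70 (x) x 130 (y) x 79 high, 0.45 kg. Origin: centre of underside, y axis along the track. Upright end walls, 70 wide, 6 to 48 above the origin. It runs on two cross bars at y=+-50, which ride over the ridge. It starts in front of the drawer, in its way.
- tongs: Light wooden toast tongs (rigid), lying flat: 160 long (own x) x 28 wide (y) x 22 high (z), dark joint block at the -x end. Origin: centre of its underside. 90 g.
- mug: Bystander, loose: black mug, 80 mm across, 90 mm high. Origin: centre of its underside.
- bowl: Bystander, loose: blue bowl, 120 mm across, 50 mm high. Origin: centre of its underside.
- saucer: Bystander, loose: white saucer, 100 mm across, 18 mm high. Origin: centre of its underside.
- tumbler: Bystander, loose: green glass tumbler, 68 mm across, 100 mm high. Origin: centre of its underside.
- soap: Bystander, loose: green bottle, 60 mm across, 170 mm high. Origin: centre of its underside.
- mill: Bystander, loose: dark wooden pepper mill, 56 mm across, 160 mm high. Origin: centre of its underside.

How it is judged:
By the outcome, as a careful person would: the job done as asked, in the order asked, and still so for the second after the job is handed in, with the robot touching nothing.
It also fails if it takes over 61 s, if anything falls off the work surface, if the arm or the gripper's body presses on something with over 40 N, if the wrist force passes 120 N, or if a joint passes its speed limit or range.

ROBOT

A 6-joint arm with a two-finger parallel gripper is mounted at the origin on the work surface. World frame = base frame: x ahead of the robot, y to its left, z up, the work surface at z = 0. Lengths are in m, angles in rad, forces in N, time in s.
With the tool pointing down it reaches from about 0.25 to 0.775 m from the base axis. Payload 4 kg.
Tool frame: the origin (TCP) lies on the centre line of the jaws, within the pads' length; the fingertips stand robot.tips_ahead ahead of it and the grasp point (between the pads) lies 8 mm behind it (robot.tips_ahead is the distance from the TCP to the fingertips, in m); z points along the fingers, y is the line along which they close (so a half turn about z gives the same grasp; the last joint's range is limited). The gripper opens to 94 mm and grips with 3 to 60 N. Pads are 16 mm wide; open, the fingers measure 119 mm over their backs; the gripper's body (75 mm by 177 mm) begins 78 mm behind the grasp point.
Start: joints at [0.998, 0.087, 1.371, -0, 1.684, -0.103], TCP at [0.249, 0.49, 0.217] pointing down, gripper open.
Joint ranges: [-3.1, 3.1], [-0.76, 2.03], [0.27, 2.55], [-1.08, 4.22], [0.17, 2.65], [-2.57, 2.57]. Speed limits (rad/s): [2.79, 2.79, 3.14, 3.14, 3.14, 3.14].

INTERFACE

Orientations are given as [roll, pitch, yaw] about the fixed x, y, z axes, in that order (R = Rz(yaw) Ry(pitch) Rx(roll)).
In Python, from bench import robot, snapshot, close_job, spotter gives the robot as it stands. The module is installed in compiled form; this text tells all that it offers.
- The arm moves only by the tool servo_tool, never from a script. Its argument "commands" is one flat list of numbers, 7 for each row, row after row: the shift along the tool's x, y, z in m, then the turn, a rotation vector about the tool's x, y, z in degrees, then the finger opening in m, from 0 to 0.094. In form: [x, y, z, ax, ay, az, grip, x, y, z, ax, ay, az, grip, ...]. A call has 1 to 10 rows; each row is the pose to reach, as a shift and turn from the pose commanded when the call began, along the tool's axes at that moment; what a row does not reach only later rows make up. A row lasts 1/8 s, in which the tool goes at most 62.5 mm and 10.7 degrees, less where a joint would pass 70% of its speed; a pose out of reach is approached as far as the arm can. A call with a gripper value outside its range is refused whole. The fingers move at their own pace and stop on an object; the grip force is fixed at half the most. Time passes only in rows, so rows that repeat a pose let the fingers close. It gives the time, the measured TCP pose, the force, the opening and the grip force at its end, in the units of the state.
- robot.get_obs(): the state, without advancing time (a new reading comes with each control period).
- snapshot(name): name is "side" or "top" or "wrist"; returns a dict with "img" (480x640x3 uint8, blue, green, red), "camera_matrix" (3x3 intrinsics, pixels), "k1" (the pictures are not rectified: a ray, as slopes to the right and down, at radius r is drawn at 1 + k1 r^2 times it, then the intrinsics apply), "extrinsics" (4x4, takes a point from camera to world coordinates); the wrist camera has in their place "hand_eye" (4x4, takes a point from camera to tool coordinates, whose origin is the TCP and whose axes are the flange's). Camera axes: x right, y down, z forward; pixel columns grow to the right and rows downward; lengths in m; the calibration is good to about 2 mm. A picture is of the moment at which its call begins: read the wrist's pose just before it. There is no depth.
- close_job(): hands the job in; it is judged then, once.
Trained networks look in a picture, given as the dict that the camera call returned (one of the last four; its "shot" number tells which), for a name from the list of things; names that differ only in an ending like _2 or _b are one class to them, and where a whole thing is asked for, a point or a joint stands for the part that bears it (a point fixed in the world has none). Each returns a list of dicts, best first, with "conf" (0 to 1); they miss things now and then, are a little off and sometimes report something else, mostly with a low value. They report only what shows in the picture. A call takes as long as a camera call.
- spotter.trace(name, picture): "region" (480x640 bool, what is visible of it) and "box" ([left, top, width, height] in pixels, round what is visible of it).
The state is a dict: "time": time; "joint_positions": joint angles; "qvel": joint speeds; "joint_torque": joint torques, N m; "tool_pos": TCP position; "ee_rot": TCP orientation; "wrist_force": force on the tool from outside, world axes, zero at the start; "wrist_torque": the same for the moment, N m; "width": finger opening in m; "finger_force": force on a finger pad.
Only numpy, scipy, OpenCV 4.12 (cv2) and the standard library are available. Lean on these libraries where they do the work, as an engineer would, in place of code of your own. Each camera call takes 0.05 s, during which the arm holds its last target. There are 200 camera calls.

## Working session

There is one attempt and no reset: what is moved stays moved. The work goes in short steps, Python scripts to look and compute and a tool call to move; the robot and the scene stay as the last step left them, time stands still between calls to the robot, and variables do not carry over. Pictures are saved under pics/ and viewed, at most 10 in all, crops included, and the job is handed in when it is done.

Besides the shell and the picture viewer there is one more tool, called after "Emit:" by a JSON object that holds its "name" and its "arguments", one argument or row to a line. servo_tool: Moves the arm, as the interface text tells. Its arguments: {"type":"object","properties":{"commands":{"type":"array","items":{"type":"number"}}},"required":["commands"]}

```bash
mkdir -p pics; cat > h.py <<'E'
import numpy as np, cv2, pickle
from bench import robot, snapshot, close_job, spotter
from scipy.spatial.transform import Rotation as Rn
def T_tool(o):
    T=np.eye(4); T[:3,:3]=Rn.from_euler('xyz',o['ee_rot']).as_matrix(); T[:3,3]=o['tool_pos']; return T
def snap(name):
    o=robot.get_obs(); s=snapshot(name)
    s['E']=np.array(s['extrinsics']) if 'extrinsics' in s else T_tool(o)@np.array(s['hand_eye'])
    return s
def ray(s,u,v):
    K=np.array(s['camera_matrix']); d=np.array([(u-K[0,2])/K[0,0],(v-K[1,2])/K[1,1]]); x=d.copy()
    for _ in range(30): x=d/(1+s['k1']*(x@x))
    r=s['E'][:3,:3]@np.array([x[0],x[1],1]); return s['E'][:3,3],r/np.linalg.norm(r)
def atz(s,u,v,z):
    c,r=ray(s,u,v); return c+r*(z-c[2])/r[2]
def tri(obs):
    A=np.zeros((3,3));b=np.zeros(3)
    L=[ray(*o) for o in obs]
    for c,r in L:
        P=np.eye(3)-np.outer(r,r);A+=P;b+=P@c
    p=np.linalg.solve(A,b); return p,[np.linalg.norm((np.eye(3)-np.outer(r,r))@(p-c)) for c,r in L]
def proj(s,p):
    q=np.linalg.inv(s['E'])@np.append(p,1); x=q[:2]/q[2]; x=x*(1+s['k1']*(x@x)); K=np.array(s['camera_matrix'])
    return np.array([K[0,0]*x[0]+K[0,2],K[1,1]*x[1]+K[1,2]])
E
python3 - <<'E'
from h import *
print(robot.tips_ahead, robot.get_obs())
for n in ['top','side']:
    s=snap(n); cv2.imwrite(f'pics/{n}0.png',s['img']); print(n,s['E'].round(3).tolist(),s['camera_matrix'],s['k1'])
    R={}
    for k in ['unit','drawer','knob','track','caddy','tongs','mug','bowl','saucer','tumbler','soap','mill']:
        r=spotter.trace(k,s); R[k]=r
        print(k,[(round(float(q['conf']),2),list(map(int,q['box']))) for q in r[:2]])
    pickle.dump((dict(s),R),open(f'{n}0.pkl','wb'))
E
```

```text
0.011 {'time': 0.0, 'joint_positions': array([ 9.97910843e-01,  8.79794130e-02,  1.37224212e+00, -1.08587134e-05,
        1.68359882e+00, -1.03068811e-01]), 'qvel': array([-3.46269780e-04, -1.52717047e-04, -6.76304289e-05, -2.21111293e-03,
       -6.79853881e-04, -9.99708504e-04]), 'joint_torque': array([ 4.70245013e-04, -3.40185320e+01, -3.02423716e+01,  7.16992049e-02,
        3.33896151e-02, -1.97139866e-04]), 'tool_pos': array([0.24870495, 0.48997084, 0.21529697]), 'ee_rot': array([-3.13937567e+00, -2.18464257e-04,  2.67177453e+00]), 'wrist_force': array([ 0.41186615, -0.89432615,  0.35195277]), 'wrist_torque': array([-0.00748828, -0.03939205,  0.06901691]), 'finger_force': 0.0, 'width': 0.09402430577330968}
top [[0.012, -0.992, 0.124, 0.379], [-1.0, -0.013, -0.005, -0.001], [0.007, -0.124, -0.992, 1.573], [0.0, 0.0, 0.0, 1.0]] [[615.98083524   0.         322.95842788]
 [  0.         615.98083524 237.0345123 ]
 [  0.           0.           1.        ]] -0.03559539736392506
unit [(0.84, [257, 76, 106, 143])]
drawer [(0.79, [283, 204, 35, 14])]
knob []
track [(0.63, [197, 225, 169,
[... 467 characters left out ...]
, [0.0, 0.0, 0.0, 1.0]] [[496.64608179   0.         323.22045729]
 [  0.         496.64608179 242.40541973]
 [  0.           0.           1.        ]] 0.027297698159468427
unit [(0.23, [292, 193, 57, 208])]
drawer [(0.49, [268, 245, 27, 69])]
knob [(0.85, [269, 244, 27, 66])]
track [(0.65, [293, 193, 51, 205])]
caddy [(0.68, [269, 243, 24, 69]), (0.66, [306, 196, 35, 69])]
tongs [(0.96, [368, 413, 84, 22])]
mug [(0.9, [369, 85, 48, 50])]
bowl [(0.74, [308, 62, 55, 44]), (0.59, [106, 164, 194, 148])]
saucer [(0.61, [382, 251, 46, 44])]
tumbler [(0.58, [257, 144, 38, 40]), (0.21, [265, 60, 29, 60])]
soap [(0.68, [235, 328, 38, 38])]
mill [(0.85, [265, 64, 31, 53]), (0.43, [294, 194, 49, 205])]
```

```bash
python3 - <<'E'
import cv2
a=cv2.imread('pics/top0.png')[60:360,160:510]; b=cv2.imread('pics/side0.png')[20:460,80:480]
cv2.imwrite('pics/top0c.png',cv2.resize(a,None,fx=2,fy=2,interpolation=cv2.INTER_CUBIC)[:600,:800]); cv2.imwrite('pics/side0c.png',cv2.resize(b,None,fx=1.36,fy=1.36,interpolation=cv2.INTER_CUBIC))
E
```

```text
(no output)
```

View pics/top0c.png

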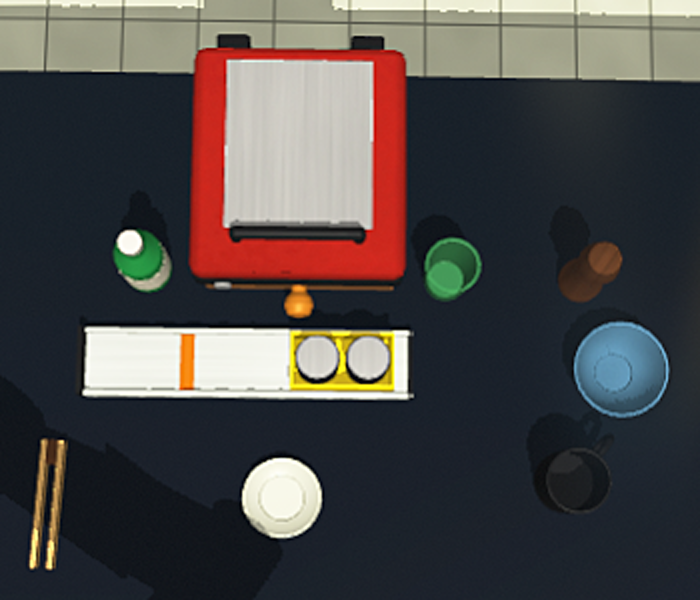

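View pics/side0c.png

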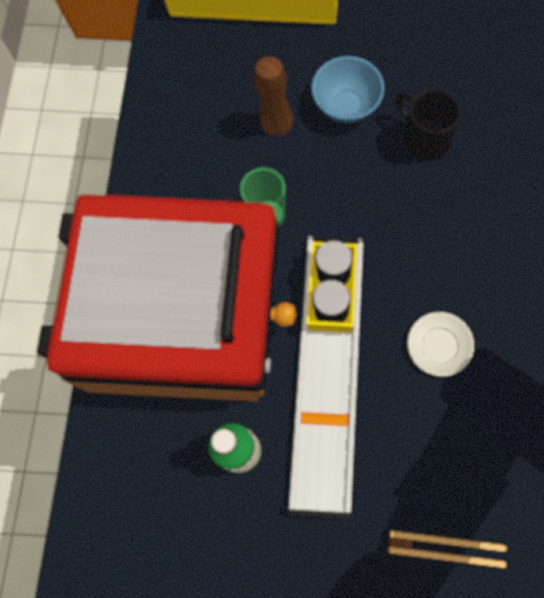

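The pictures show the track running left and right. The ridge is at top px (254,241) and the caddy at the far (-y) end, about (331,240). The knob is at (309,211), the tongs at (184,310), and the soap left of the press. Next I'll fit the poses.

```bash
cat > fit.py <<'E'
from h import *
from scipy.optimize import least_squares
t,Rt=pickle.load(open('top0.pkl','rb')); s,Rs=pickle.load(open('side0.pkl','rb'))
c=lambda u,v:(u/2+160,v/2+60); d=lambda u,v:(u/1.36+80,v/1.36+20)
# track-frame features -> pixels
F=[(t,c(83,326),(.043,.28,.022)),(t,c(83,398),(-.043,.28,.022)),(t,c(412,330),(.043,-.145,.022)),(t,c(412,398),(-.043,-.145,.022)),
 (t,c(187.5,361),(0,.142,.0145)),(s,d(308,237),(.043,-.145,.022)),(s,d(363,239),(-.043,-.145,.022)),(s,d(289,510),(.043,.28,.022)),(s,d(351,512),(-.043,.28,.022)),(s,d(325,419),(0,.142,.0145))]
def W(p,q): 
    C,S=np.cos(p[2]),np.sin(p[2]); return np.array([p[0]+C*q[0]-S*q[1],p[1]+S*q[0]+C*q[1],q[2]])
f=lambda p:np.concatenate([proj(k,W(p,q))-u for k,u,q in F])
r=least_squares(f,[.35,.3,0],loss='soft_l1'); print('track x,y,yaw',r.x.round(4),np.rad2deg(r.x[2]).round(2)); print(f(r.x).reshape(-1,2).round(1).tolist())
p=r.x; unit=W(p,(.155,0,0)); print('unit',unit)
print('knob tri',tri([(t,*c(298,302)),(s,*d(286,314))]),'shut expect',W(p,(.155-.088,0,.068)))
def cen(R,k,i=0):
    ys,xs=np.nonzero(R[k][i]['region']); return xs.mean(),ys.mean()
for k,z in dict(mug=.045,bowl=.025,saucer=.009,tumbler=.05,soap=.085,mill=.08).items():
    print(k,[np.round(tri([(t,*cen(Rt,k,1 if k=='saucer' else 0)),(s,*cen(Rs,k))])[j],3) for j in (0,1)])
# caddy canisters tops z
for a,b in (((317,358),(334,258)),((369,358),(331,298))): pass
print('canA(+y)',tri([(t,*c(317,358)),(s,*d(331,298))]),'canB',tri([(t,*c(369,358)),(s,*d(334,259))]))
for nm,a,b in (('tongs',cen(Rt,'tongs'),cen(Rs,'tongs')),('joint end',c(53,441),d(389,543)),('tip end',c(42,569),d(507,556))):
    print(nm,tri([(t,*a),(s,*b)]))
for k,R in((t,Rt),(s,Rs)):
    ys,xs=np.nonzero(R['tongs'][0]['region']); b=cv2.boxPoints(cv2.minAreaRect(np.c_[xs,ys].astype(np.float32))); print([atz(k,u,v,.02).round(3).tolist() for u,v in b])
pickle.dump(p,open('track.pkl','wb'))
E
python3 fit.py
```

```text
track x,y,yaw [0.5636 0.0246 0.004 ] 0.23
[[-1.8, -0.1], [-2.9, -2.4], [0.7, -0.5], [0.7, -0.9], [0.1, 0.1], [1.1, -1.8], [0.1, -1.3], [0.7, 1.5], [-0.3, 2.6], [0.7, -1.9]]
unit [0.71855671 0.02517707 0.        ]
knob tri (array([0.63118897, 0.02649854, 0.06752765]), [np.float64(0.0010210614387037866), np.float64(0.001021061438703852)]) shut expect [0.63055742 0.02482557 0.068     ]
mug [array([ 0.422, -0.318,  0.047]), array([0.001, 0.001])]
bowl [array([ 0.559, -0.378,  0.044]), array([0.001, 0.001])]
saucer [array([0.393, 0.046, 0.014]), array([0.002, 0.002])]
tumbler [array([ 0.673, -0.159,  0.094]), array([0.001, 0.001])]
soap [array([0.687, 0.223, 0.047]), array([0.002, 0.002])]
mill [array([ 0.675, -0.333,  0.079]), array([0.003, 0.003])]
canA(+y) (array([0.56343635, 0.0012539 , 0.07542257]), [np.float64(0.0017823259093129814), np.float64(0.0017823259093128528)]) canB (array([ 0.56375531, -0.06225897,  0.07100059]), [np.float64(0.0006703478789343841), np.float64(0.0006703478789341236)])
tongs (array([0.3882976 , 0.34078512, 0.00137957]), [np.float64(6.938121263177602e-05), np.float64(6.938121263182643e-05)])
joint end (array([ 0.46085955,  0.33921619, -0.01075583]), [np.float64(0.0006566462437702915), np.float64(0.0006566462437702116)])
tip end (array([0.29809802, 0.34376715, 0.00991647]), [np.float64(0.0011412945537434143), np.float64(0.001141294553743364)])
[[0.304, 0.361, 0.02], [0.466, 0.348, 0.02], [0.462, 0.312, 0.02], [0.3, 0.326, 0.02]]
[[0.464, 0.35, 0.02], [0.461, 0.321, 0.02], [0.301, 0.331, 0.02], [0.306, 0.359, 0.02]]
```

```bash
cat > go.py <<'E'
import sys
from h import *
# targets: x,y,z,yaw_deg,tilt_deg ; tilt leans tool back (fingers toward +x)
o=robot.get_obs(); T=T_tool(o)
print('t',round(o['time'],2),'pos',o['tool_pos'].round(4),'rpy',np.rad2deg(o['ee_rot']).round(1),'F',o['wrist_force'].round(1),'w',round(o['width'],4),'q',o['joint_positions'].round(2))
for a in sys.argv[1:]:
    x,y,z,yaw,tilt=map(float,a.split(','))
    R=(Rn.from_euler('y',-tilt,degrees=True)*Rn.from_euler('xyz',[180,0,yaw],degrees=True)).as_matrix()
    # yaw reference of tilt: world x axis
    print(a,'->',np.round(T[:3,:3].T@(np.array([x,y,z])-T[:3,3]),4).tolist(),np.round(Rn.from_matrix(T[:3,:3].T@R).as_rotvec(degrees=True),1).tolist(),'zdir',R[:,2].round(2))
E
python3 go.py .564,-.130,.2,180.2,0 .564,-.130,.045,180.2,0
```

```text
t 1.3 pos [0.249  0.4904 0.2165] rpy [180.    0.  153.1] F [-0.1 -0.6  0.3] w 0.0939 q [ 1.    0.09  1.37 -0.    1.68 -0.1 ]
.564,-.130,.2,180.2,0 -> [-0.5617, -0.4106, 0.0165] [0.0, 0.0, -27.1] zdir [-0.  0. -1.]
.564,-.130,.045,180.2,0 -> [-0.5617, -0.4106, 0.1715] [0.0, 0.0, -27.1] zdir [-0.  0. -1.]
```

Emit:
{"name": "servo_tool", "arguments": {
  "commands": [-0.562, -0.41, 0.017, 0, 0, -27, 0, -0.562, -0.41, 0.017, 0, 0, -27, 0, -0.562, -0.41, 0.017, 0, 0, -27, 0, -0.562, -0.41, 0.017, 0, 0, -27, 0, -0.562, -0.41, 0.017, 0, 0, -27, 0, -0.562, -0.41, 0.017, 0, 0, -27, 0, -0.562, -0.41, 0.017, 0, 0, -27, 0, -0.562, -0.41, 0.017, 0, 0, -27, 0, -0.562, -0.41, 0.017, 0, 0, -27, 0, -0.562, -0.41, 0.017, 0, 0, -27, 0]
}}

```text
time: 2.55
tool_pos: [0.5289, -0.0599, 0.2017]
ee_rot: [3.141, 0.001, -3.14]
wrist_force: [0.2, 0.6, -0.3]
width: 0.001
finger_force: 0.0
```

```bash
python3 go.py .564,-.130,.2,180.2,0 .564,-.130,.045,180.2,0
```

```text
t 2.55 pos [ 0.5289 -0.0599  0.2017] rpy [ 1.800e+02  1.000e-01 -1.799e+02] F [ 0.2  0.6 -0.3] w 0.001 q [-0.22  0.05  1.44  0.    1.65 -1.79]
.564,-.130,.2,180.2,0 -> [-0.0351, -0.0701, 0.0017] [0.0, 0.1, -0.1] zdir [-0.  0. -1.]
.564,-.130,.045,180.2,0 -> [-0.0349, -0.0702, 0.1567] [0.0, 0.1, -0.1] zdir [-0.  0. -1.]
```

Emit:
{"name": "servo_tool", "arguments": {
  "commands": [-0.035, -0.07, 0.002, 0, 0, 0, 0, -0.035, -0.07, 0.002, 0, 0, 0, 0, -0.035, -0.07, 0.002, 0, 0, 0, 0]
}}

```text
time: 2.92
tool_pos: [0.5631, -0.1281, 0.1989]
ee_rot: [3.14, -0.001, -3.141]
wrist_force: [-0.0, 0.9, -0.2]
width: 0.0003
finger_force: 0.0
```

```bash
python3 - <<'E'
from h import *
s=snap('wrist'); cv2.imwrite('pics/w1.png',s['img'])
t=snap('top');p=pickle.load(open('track.pkl','rb'))
for n,k in(('w',s),('t',t)):
  for z in spotter.trace('caddy',k)[:2]:
    b=z['box'];print(n,z['conf'],b); cx=b[0]+b[2]/2;cy=b[1]+b[3]/2; print([atz(k,u,v,.06).round(3).tolist() for u,v in((b[0],cy),(b[0]+b[2],cy),(cx,b[1]),(cx,b[1]+b[3]))])
E
python3 go.py .564,-.130,.2,180.2,0 .564,-.130,.045,180.2,0
```

```text
w 0.77 [363.0, 185.6, 181.7, 99.0]
[[0.563, -0.096, 0.06], [0.563, 0.047, 0.06], [0.524, -0.028, 0.06], [0.605, -0.02, 0.06]]
w 0.53 [2.4, 157.7, 90.8, 141.5]
[[0.558, -0.376, 0.06], [0.558, -0.307, 0.06], [0.504, -0.331, 0.06], [0.617, -0.352, 0.06]]
t 3.12 pos [ 0.5629 -0.1261  0.2   ] rpy [ 180.     0.  -179.8] F [0.9 0.4 1.1] w 0.0009 q [-0.32  0.15  1.33  0.    1.66 -1.89]
.564,-.130,.2,180.2,0 -> [-0.0011, -0.0039, 0.0] [0.0, 0.0, 0.0] zdir [-0.  0. -1.]
.564,-.130,.045,180.2,0 -> [-0.001, -0.004, 0.155] [0.0, 0.0, 0.0] zdir [-0.  0. -1.]
```

View pics/w1.png

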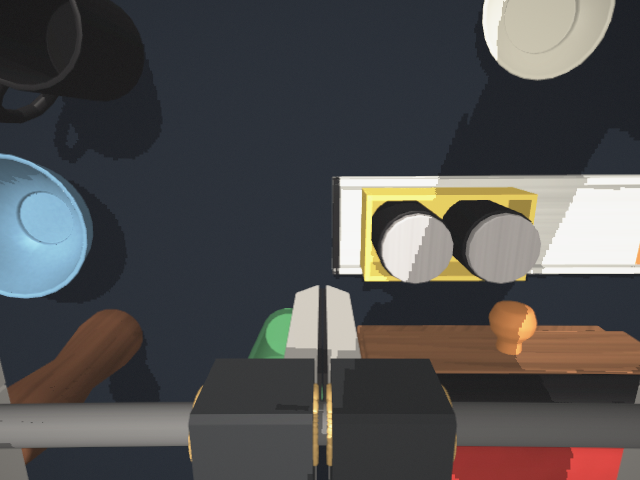

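The wrist view shows the caddy's near end wall at px x≈363 (world y≈-0.096), clear of the closed fingers. The track end is at px 335. I'll lower the fingers behind it.

Emit:
{"name": "servo_tool", "arguments": {
  "commands": [-0.001, -0.004, 0.06, 0, 0, 0, 0, -0.001, -0.004, 0.11, 0, 0, 0, 0, -0.001, -0.004, 0.145, 0, 0, 0, 0, -0.001, -0.004, 0.159, 0, 0, 0, 0, -0.001, -0.004, 0.159, 0, 0, 0, 0]
}}

```text
time: 3.75
tool_pos: [0.564, -0.131, 0.0405]
ee_rot: [3.141, -0.001, -3.139]
wrist_force: [-0.3, -0.9, -0.8]
width: 0.0006
finger_force: 0.0
```

Emit:
{"name": "servo_tool", "arguments": {
  "commands": [0, 0.01, 0, 0, 0, 0, 0, 0, 0.018, 0, 0, 0, 0, 0, 0, 0.026, 0, 0, 0, 0, 0, 0, 0.036, 0, 0, 0, 0, 0, 0, 0.046, 0, 0, 0, 0, 0, 0, 0.058, 0, 0, 0, 0, 0, 0, 0.07, 0, 0, 0, 0, 0, 0, 0.082, 0, 0, 0, 0, 0, 0, 0.094, 0, 0, 0, 0, 0, 0, 0.1, 0, 0, 0, 0, 0]
}}

```text
time: 5.0
tool_pos: [0.565, -0.0326, 0.0418]
ee_rot: [-3.139, 0.002, -3.14]
wrist_force: [-0.8, -6.1, 3.9]
width: 0.0006
finger_force: 3.0
```

```bash
cat > cad.py <<'E'
from h import *
p=pickle.load(open('track.pkl','rb'))
for n in('top','side'):
    k=snap(n); cv2.imwrite(f'pics/{n}_cad.png',k['img'])
    for z in spotter.trace('caddy',k)[:2]:
        b=z['box'];cx=b[0]+b[2]/2;cy=b[1]+b[3]/2; print(n,round(z['conf'],2),[atz(k,u,v,.06).round(3).tolist() for u,v in((b[0],cy),(b[0]+b[2],cy),(cx,b[1]),(cx,b[1]+b[3]))])
E
python3 cad.py; python3 go.py .564,.154,.04,180.2,0
```

```text
top 0.81 [[0.555, 0.108, 0.06], [0.557, -0.011, 0.06], [0.596, 0.049, 0.06], [0.517, 0.048, 0.06]]
side 0.66 [[0.605, 0.056, 0.06], [0.527, 0.051, 0.06], [0.571, -0.017, 0.06], [0.562, 0.121, 0.06]]
side 0.6 [[0.724, -0.16, 0.06], [0.642, -0.165, 0.06], [0.687, -0.21, 0.06], [0.679, -0.116, 0.06]]
t 5.2 pos [ 0.5646 -0.0319  0.041 ] rpy [-1.800e+02  1.000e-01 -1.799e+02] F [ 0.8 -2.8  1.3] w 0.0007 q [-0.16  0.22  1.58  0.    1.34 -1.73]
.564,.154,.04,180.2,0 -> [0.0003, 0.1859, 0.001] [-0.0, 0.1, -0.1] zdir [-0.  0. -1.]
```

Emit:
{"name": "servo_tool", "arguments": {
  "commands": [0, 0.012, 0.001, 0, 0, 0, 0, 0, 0.024, 0.001, 0, 0, 0, 0, 0, 0.036, 0.001, 0, 0, 0, 0, 0, 0.048, 0.001, 0, 0, 0, 0, 0, 0.06, 0.001, 0, 0, 0, 0, 0, 0.068, 0.001, 0, 0, 0, 0, 0, 0.076, 0.001, 0, 0, 0, 0, 0, 0.084, 0.001, 0, 0, 0, 0, 0, 0.092, 0.001, 0, 0, 0, 0, 0, 0.1, 0.001, 0, 0, 0, 0]
}}

```text
time: 6.45
tool_pos: [0.5641, 0.0671, 0.0399]
ee_rot: [-3.139, 0.0, -3.141]
wrist_force: [0.5, -6.9, 5.3]
width: 0.0005
finger_force: 3.4
```

Emit:
{"name": "servo_tool", "arguments": {
  "commands": [0, 0.008, 0, 0, 0, 0, 0, 0, 0.018, 0, 0, 0, 0, 0, 0, 0.028, 0, 0, 0, 0, 0, 0, 0.038, 0, 0, 0, 0, 0, 0, 0.046, 0, 0, 0, 0, 0, 0, 0.054, 0, 0, 0, 0, 0, 0, 0.06, 0, 0, 0, 0, 0, 0, 0.062, 0, 0, 0, 0, 0, 0, 0.064, 0, 0, 0, 0, 0]
}}

```text
time: 7.58
tool_pos: [0.5639, 0.1305, 0.0399]
ee_rot: [-3.138, -0.0, -3.14]
wrist_force: [-0.0, -9.4, 7.0]
width: 0.0004
finger_force: 5.1
```

```bash
python3 cad.py; python3 go.py .564,.154,.04,180.2,0
```

```text
top 0.97 [[0.56, 0.273, 0.06], [0.562, 0.143, 0.06], [0.594, 0.209, 0.06], [0.528, 0.207, 0.06]]
side 0.56 [[0.603, 0.217, 0.06], [0.521, 0.212, 0.06], [0.566, 0.147, 0.06], [0.558, 0.279, 0.06]]
t 7.78 pos [0.5639 0.1304 0.04  ] rpy [-179.8   -0.  -179.9] F [-0.3 -7.7  6.5] w 0.0005 q [ 0.13  0.25  1.54 -0.    1.35 -1.44]
.564,.154,.04,180.2,0 -> [-0.0001, 0.0236, -0.0001] [-0.2, -0.0, -0.1] zdir [-0.  0. -1.]
```

Emit:
{"name": "servo_tool", "arguments": {
  "commands": [0, 0.005, 0, 0, 0, 0, 0, 0, 0.01, 0, 0, 0, 0, 0, 0, 0.015, 0, 0, 0, 0, 0, 0, 0.018, 0, 0, 0, 0, 0]
}}

```text
time: 8.28
tool_pos: [0.5642, 0.1495, 0.0403]
ee_rot: [-3.142, 0.001, -3.141]
wrist_force: [0.6, -1.1, 1.5]
width: 0.0007
finger_force: 1.2
```

Emit:
{"name": "servo_tool", "arguments": {
  "commands": [0, 0.002, 0, 0, 0, 0, 0, 0, 0.003, 0, 0, 0, 0, 0]
}}

```text
time: 8.52
tool_pos: [0.5632, 0.1529, 0.0388]
ee_rot: [-3.14, -0.002, -3.14]
wrist_force: [-0.1, -4.8, 2.1]
width: 0.0002
finger_force: 2.3
```

```bash
python3 cad.py; python3 go.py .564,.154,.04,180.2,0; python3 - <<'E'
import cv2
a=cv2.imread('pics/top_cad.png')[150:270,180:380]
cv2.imwrite('pics/c2.png',cv2.resize(a,None,fx=4,fy=4,interpolation=cv2.INTER_CUBIC))
E
```

```text
top 0.86 [[0.558, 0.292, 0.06], [0.56, 0.163, 0.06], [0.595, 0.229, 0.06], [0.523, 0.227, 0.06]]
side 0.6 [[0.601, 0.244, 0.06], [0.522, 0.24, 0.06], [0.566, 0.177, 0.06], [0.558, 0.304, 0.06]]
t 8.72 pos [0.5632 0.1532 0.0388] rpy [-1.800e+02 -1.000e-01 -1.799e+02] F [ 0.2 -4.1  1. ] w 0.0008 q [ 0.17  0.26  1.53  0.    1.35 -1.4 ]
.564,.154,.04,180.2,0 -> [-0.0008, 0.0008, -0.0012] [-0.0, -0.1, -0.1] zdir [-0.  0. -1.]
```

View pics/c2.png

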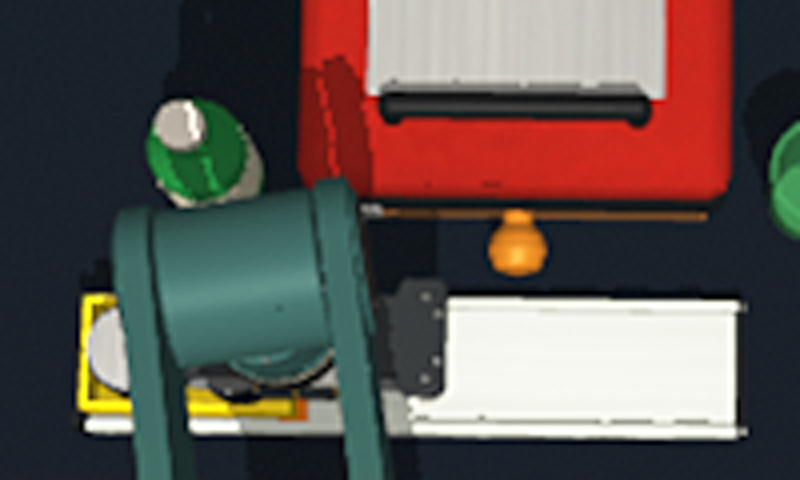

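Seen from above, the caddy covers the track's +y end (crop px 80–305) and its rear edge is past the ridge. I'll press gently until I feel the stop.

Emit:
{"name": "servo_tool", "arguments": {
  "commands": [0, 0.002, -0.001, 0, 0, 0, 0, 0, 0.003, -0.001, 0, 0, 0, 0]
}}

```text
time: 8.98
tool_pos: [0.5637, 0.1557, 0.0399]
ee_rot: [-3.14, -0.001, -3.14]
wrist_force: [1.6, -5.4, -1.1]
width: -0.0
finger_force: 2.8
```

Emit:
{"name": "servo_tool", "arguments": {
  "commands": [0, 0.002, 0, 0, 0, 0, 0, 0, 0.003, 0, 0, 0, 0, 0]
}}

```text
time: 9.22
tool_pos: [0.5645, 0.156, 0.0403]
ee_rot: [-3.135, 0.001, -3.141]
wrist_force: [1.6, -13.3, 0.2]
width: 0.0006
finger_force: 6.1
```

Emit:
{"name": "servo_tool", "arguments": {
  "commands": [0, 0.003, 0, 0, 0, 0, 0, 0, 0.003, 0, 0, 0, 0, 0]
}}

```text
time: 9.48
tool_pos: [0.5646, 0.156, 0.0405]
ee_rot: [-3.13, 0.001, -3.141]
wrist_force: [1.8, -17.9, 1.0]
width: 0.0005
finger_force: 8.9
```

Emit:
{"name": "servo_tool", "arguments": {
  "commands": [0, -0.02, 0, 0, 0, 0, 0, 0, -0.03, 0, 0, 0, 0, 0, 0, -0.04, -0.06, 0, 0, 0, 0, 0, -0.05, -0.12, 0, 0, 0, 0, 0, -0.05, -0.16, 0, 0, 0, 0]
}}

```text
time: 10.1
tool_pos: [0.5646, 0.1125, 0.2042]
ee_rot: [3.139, 0.004, -3.14]
wrist_force: [-0.5, 0.9, -0.6]
width: 0.0003
finger_force: 0.0
```

```bash
python3 cad.py; python3 go.py .48,.0265,.17,180.2,35 .564,.154,.04,180.2,0
```

```text
top 0.65 [[0.555, 0.295, 0.06], [0.557, 0.169, 0.06], [0.591, 0.233, 0.06], [0.522, 0.231, 0.06]]
top 0.28 [[0.631, 0.044, 0.06], [0.631, 0.01, 0.06], [0.648, 0.027, 0.06], [0.614, 0.027, 0.06]]
t 10.3 pos [0.564  0.1128 0.2009] rpy [ 1.799e+02  1.000e-01 -1.799e+02] F [ 0.4  0.1 -0.5] w 0.0004 q [ 0.1   0.15  1.34  0.    1.66 -1.47]
.48,.0265,.17,180.2,35 -> [0.0843, -0.0861, 0.0307] [0.2, -34.9, -0.1] zdir [ 0.57  0.   -0.82]
.564,.154,.04,180.2,0 -> [0.0002, 0.041, 0.161] [0.1, 0.1, -0.1] zdir [-0.  0. -1.]
```

```bash
python3 go.py .55,.0265,.181,180.2,35
```

```text
t 10.3 pos [0.564  0.1128 0.2009] rpy [ 1.799e+02  1.000e-01 -1.799e+02] F [ 0.4  0.1 -0.5] w 0.0004 q [ 0.1   0.15  1.34  0.    1.66 -1.47]
.55,.0265,.181,180.2,35 -> [0.0142, -0.0863, 0.0198] [0.2, -34.9, -0.1] zdir [ 0.57  0.   -0.82]
```

Emit:
{"name": "servo_tool", "arguments": {
  "commands": [0.014, -0.086, 0.02, 0, -10, 0, 0.07, 0.014, -0.086, 0.02, 0, -20, 0, 0.07, 0.014, -0.086, 0.02, 0, -30, 0, 0.07, 0.014, -0.086, 0.02, 0, -35, 0, 0.07, 0.014, -0.086, 0.02, 0, -35, 0, 0.07, 0.014, -0.086, 0.02, 0, -35, 0, 0.07]
}}

```text
time: 11.05
tool_pos: [0.5501, 0.0264, 0.1797]
ee_rot: [3.141, 0.609, -3.14]
wrist_force: [0.0, -0.5, 0.0]
width: 0.0571
finger_force: 0.0
```

```bash
python3 go.py .634,.0265,.061,180.2,35; python3 - <<'E'
from h import *
s=snap('wrist'); cv2.imwrite('pics/w2.png',s['img']); t=snap('side'); cv2.imwrite('pics/s2.png',t['img'])
r=spotter.trace('knob',s); print([(z['conf'],z['box']) for z in r])
print('pred',proj(s,np.array([.631,.0265,.0675])), proj(s,[.6566,-.09,.1]))
E
```

```text
t 11.05 pos [0.5501 0.0264 0.1797] rpy [ 180.    34.9 -179.9] F [ 0.  -0.5  0. ] w 0.0571 q [-0.09 -0.32  1.93  0.06  0.93 -1.68]
.634,.0265,.061,180.2,35 -> [-0.001, -0.0001, 0.1453] [0.1, -0.1, -0.1] zdir [ 0.57  0.   -0.82]
[(0.77, [175.3, 218.4, 295.1, 82.1])]
pred [322.27644665 238.04938595] [173.54198345 290.75507373]
```

View pics/w2.png

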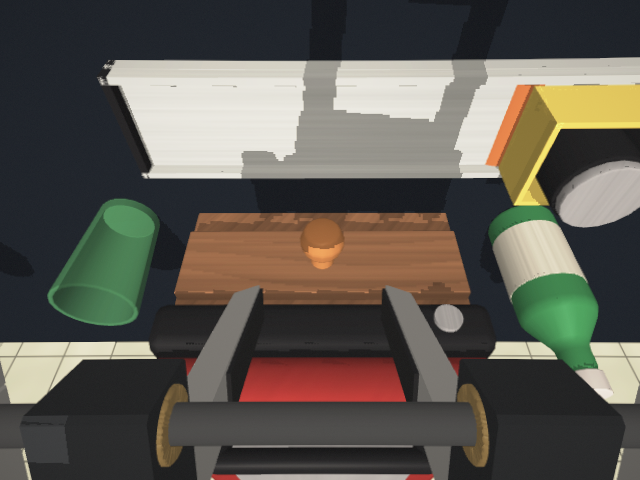

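The knob shows at px (323,241), where the estimate puts (322,238), centred between the fingers. I'll go in along the tool axis.

Emit:
{"name": "servo_tool", "arguments": {
  "commands": [-0.001, 0, 0.04, 0, 0, 0, 0.07, -0.001, 0, 0.08, 0, 0, 0, 0.07, -0.001, 0, 0.11, 0, 0, 0, 0.07, -0.001, 0, 0.13, 0, 0, 0, 0.07, -0.001, 0, 0.145, 0, 0, 0, 0.07, -0.001, 0, 0.145, 0, 0, 0, 0.07, -0.001, 0, 0.145, 0, 0, 0, 0.02, -0.001, 0, 0.145, 0, 0, 0, 0.02, -0.001, 0, 0.145, 0, 0, 0, 0.02, -0.001, 0, 0.145, 0, 0, 0, 0.02]
}}

```text
time: 12.45
tool_pos: [0.6341, 0.0264, 0.0629]
ee_rot: [3.141, 0.612, -3.14]
wrist_force: [-1.5, 1.5, 1.2]
width: 0.0335
finger_force: 30.2
```

```bash
python3 go.py .48,.0265,.061,180.2,35
```

```text
t 12.45 pos [0.6341 0.0264 0.0629] rpy [ 180.    35.1 -179.9] F [-1.5  1.5  1.2] w 0.0335 q [-0.07 -0.    1.91  0.07  0.62 -1.69]
.48,.0265,.061,180.2,35 -> [0.1272, 0.0003, -0.087] [0.1, 0.1, -0.1] zdir [ 0.57  0.   -0.82]
```

Emit:
{"name": "servo_tool", "arguments": {
  "commands": [0.008, 0, -0.0056, 0, 0, 0, 0.02, 0.018, 0, -0.0126, 0, 0, 0, 0.02, 0.03, 0, -0.021, 0, 0, 0, 0.02, 0.042, 0, -0.0294, 0, 0, 0, 0.02, 0.054, 0, -0.0378, 0, 0, 0, 0.02, 0.066, 0, -0.0462, 0, 0, 0, 0.02, 0.078, 0, -0.0546, 0, 0, 0, 0.02, 0.09, 0, -0.063, 0, 0, 0, 0.02, 0.1, 0, -0.07, 0, 0, 0, 0.02, 0.1, 0, -0.07, 0, 0, 0, 0.02]
}}

```text
time: 13.7
tool_pos: [0.511, 0.026, 0.0628]
ee_rot: [-3.141, 0.611, -3.14]
wrist_force: [-2.3, 0.1, 5.9]
width: 0.0333
finger_force: 30.0
```

```bash
python3 go.py .475,.026,.0625,180.2,35
```

```text
t 13.7 pos [0.511  0.026  0.0628] rpy [-180.    35.  -179.9] F [-2.3  0.1  5.9] w 0.0333 q [-0.1  -0.31  2.17  0.09  0.68 -1.72]
.475,.026,.0625,180.2,35 -> [0.0297, 0.0001, -0.0204] [0.0, 0.0, -0.1] zdir [ 0.57  0.   -0.82]
```

Emit:
{"name": "servo_tool", "arguments": {
  "commands": [0.008, 0, -0.0056, 0, 0, 0, 0.02, 0.016, 0, -0.0112, 0, 0, 0, 0.02, 0.021, 0, -0.0147, 0, 0, 0, 0.02, 0.024, 0, -0.0168, 0, 0, 0, 0.02, 0.026, 0, -0.0182, 0, 0, 0, 0.02]
}}

```text
time: 14.32
tool_pos: [0.4804, 0.0259, 0.0628]
ee_rot: [-3.141, 0.612, -3.14]
wrist_force: [3.2, 0.2, 4.2]
width: 0.0335
finger_force: 30.0
```

Emit:
{"name": "servo_tool", "arguments": {
  "commands": [0.002, 0, -0.0014, 0, 0, 0, 0.02, 0.004, 0, -0.0028, 0, 0, 0, 0.02]
}}

```text
time: 14.58
tool_pos: [0.4757, 0.0259, 0.0628]
ee_rot: [-3.141, 0.612, -3.14]
wrist_force: [3.5, 0.5, 5.0]
width: 0.0333
finger_force: 30.0
```

Emit:
{"name": "servo_tool", "arguments": {
  "commands": [0.002, 0, -0.0014, 0, 0, 0, 0.02, 0.003, 0, -0.0021, 0, 0, 0, 0.02, 0.003, 0, -0.0021, 0, 0, 0, 0.02]
}}

```text
time: 14.95
tool_pos: [0.4738, 0.0259, 0.063]
ee_rot: [3.141, 0.617, -3.142]
wrist_force: [23.4, 2.0, -11.1]
width: 0.0333
finger_force: 30.0
```

Emit:
{"name": "servo_tool", "arguments": {
  "commands": [0.003, 0, -0.0021, 0, 0, 0, 0.02, 0.003, 0, -0.0021, 0, 0, 0, 0.02]
}}

```text
time: 15.2
tool_pos: [0.4711, 0.0259, 0.0634]
ee_rot: [3.14, 0.619, 3.141]
wrist_force: [31.7, 1.8, -15.0]
width: 0.0331
finger_force: 30.0
```

Emit:
{"name": "servo_tool", "arguments": {
  "commands": [-0.003, 0, 0.002, 0, 0, 0, 0.02, -0.003, 0, 0.002, 0, 0, 0, 0.07, -0.003, 0, 0.002, 0, 0, 0, 0.07, -0.003, 0, 0.002, 0, 0, 0, 0.07, -0.003, 0, 0.002, 0, 0, 0, 0.07, -0.003, 0, -0.02, 0, 0, 0, 0.07, -0.003, 0, -0.05, 0, 0, 0, 0.07, -0.003, 0, -0.08, 0, 0, 0, 0.07, -0.003, 0, -0.08, 0, 0, 0, 0.07]
}}

```text
time: 16.32
tool_pos: [0.4255, 0.0257, 0.1323]
ee_rot: [-3.141, 0.617, -3.14]
wrist_force: [0.9, 0.7, 0.2]
width: 0.0701
finger_force: 0.0
```

```bash
python3 go.py .40,.2,.2,180,0 .384,.340,.2,178,0; python3 fit.py | tail -6; python3 - <<'E'
from h import *
p=pickle.load(open('track.pkl','rb')); print('floor exp', p[0]+.155-.146, 'knob exp',p[0]+.155-.248)
t=snap('top'); cv2.imwrite('pics/t3.png',t['img']); s=snap('side'); cv2.imwrite('pics/s3.png',s['img'])
c=[]
for k in(t,s):
    r=spotter.trace('drawer',k); print([(round(z['conf'],2),z['box']) for z in r])
    r=spotter.trace('caddy',k); print('cad',[(round(z['conf'],2),z['box']) for z in r])
    print(proj(k,[.4706,.0255,.068]))
E
```

```text
t 16.32 pos [0.4255 0.0257 0.1323] rpy [-179.9   35.3 -179.9] F [0.9 0.7 0.2] w 0.0701 q [-0.14 -0.67  2.23  0.1   0.97 -1.74]
.40,.2,.2,180,0 -> [-0.0186, 0.1743, -0.07] [-0.0, 35.3, 0.1] zdir [ 0.  0. -1.]
.384,.340,.2,178,0 -> [-0.0058, 0.3143, -0.0792] [0.6, 35.3, 2.0] zdir [ 0.  0. -1.]
canA(+y) (array([0.56343635, 0.0012539 , 0.07542257]), [np.float64(0.0017823259093129814), np.float64(0.0017823259093128528)]) canB (array([ 0.56375531, -0.06225897,  0.07100059]), [np.float64(0.0006703478789343841), np.float64(0.0006703478789341236)])
tongs (array([0.3882976 , 0.34078512, 0.00137957]), [np.float64(6.938121263177602e-05), np.float64(6.938121263182643e-05)])
joint end (array([ 0.46085955,  0.33921619, -0.01075583]), [np.float64(0.0006566462437702915), np.float64(0.0006566462437702116)])
tip end (array([0.29809802, 0.34376715, 0.00991647]), [np.float64(0.0011412945537434143), np.float64(0.001141294553743364)])
[[0.304, 0.361, 0.02], [0.466, 0.348, 0.02], [0.462, 0.312, 0.02], [0.3, 0.326, 0.02]]
[[0.464, 0.35, 0.02], [0.461, 0.321, 0.02], [0.301, 0.331, 0.02], [0.306, 0.359, 0.02]]
floor exp 0.5725579513880592 knob exp 0.4705579513880592
[(0.56, [257.4, 203.8, 99.1, 78.2]), (0.53, [200.6, 225.9, 52.3, 27.8]), (0.42, [215.7, 174.0, 31.3, 33.5])]
cad [(0.66, [258.0, 205.3, 99.7, 78.8])]
[308.29661457 276.27403039]
[(0.92, [277.7, 194.8, 97.7, 123.5])]
cad [(0.66, [296.7, 323.5, 40.1, 70.6])]
[369.79767385 254.68144941]
```

Emit:
{"name": "servo_tool", "arguments": {
  "commands": [-0.005, 0.05, -0.04, 0, 10, 0.5, 0.06, -0.006, 0.11, -0.079, 0, 20, 1, 0.06, -0.006, 0.17, -0.079, 0, 30, 2, 0.06, -0.006, 0.23, -0.079, 0.6, 35.3, 2, 0.06, -0.006, 0.29, -0.079, 0.6, 35.3, 2, 0.06, -0.006, 0.314, -0.079, 0.6, 35.3, 2, 0.06, -0.006, 0.314, -0.079, 0.6, 35.3, 2, 0.06, -0.006, 0.314, -0.079, 0.6, 35.3, 2, 0.06]
}}

```text
time: 17.62
tool_pos: [0.3837, 0.3392, 0.1967]
ee_rot: [-3.141, -0.006, 3.107]
wrist_force: [-0.1, -0.4, 0.2]
width: 0.0599
finger_force: 0.0
```

```bash
python3 - <<'E'
from h import *
t=snap('top'); cv2.imwrite('pics/t4.png',t['img']); w=snap('wrist'); cv2.imwrite('pics/w4.png',w['img'])
t0,Rt=pickle.load(open('top0.pkl','rb'))
for k in(w,):
    r=spotter.trace('tongs',k); print([(round(z['conf'],2),z['box']) for z in r])
    ys,xs=np.nonzero(r[0]['region']); b=cv2.boxPoints(cv2.minAreaRect(np.c_[xs,ys].astype(np.float32))); P=np.array([atz(k,u,v,.022) for u,v in b]); print(b.round().tolist(),P.round(4).tolist(),P.mean(0))
E
python3 go.py .384,.34,.1,177,0
python3 - <<'E'
import cv2,numpy as np
a=cv2.imread('pics/t4.png')[150:350,160:400]; b=cv2.imread('pics/w4.png')
cv2.imwrite('pics/m4.png',np.hstack([cv2.resize(a,(432,360)),cv2.resize(b,(368,360))])[:, :800])
E
```

```text
[(0.7, [300.8, 131.0, 42.3, 181.2])]
[[301.0, 309.0], [308.0, 131.0], [342.0, 132.0], [336.0, 310.0]] [[0.4628, 0.3165, 0.022], [0.3036, 0.3296, 0.022], [0.3056, 0.3581, 0.022], [0.4652, 0.3487, 0.022]] [0.38430201 0.33821821 0.022     ]
t 17.77 pos [0.3839 0.3388 0.1977] rpy [180.   -0.3 177.9] F [ 0.7 -0.4 -0.2] w 0.0598 q [ 0.61  0.01  1.49  0.    1.65 -0.92]
.384,.34,.1,177,0 -> [-0.0005, 0.0012, 0.0977] [0.0, -0.3, 0.9] zdir [ 0.  0. -1.]
```

View pics/m4.png

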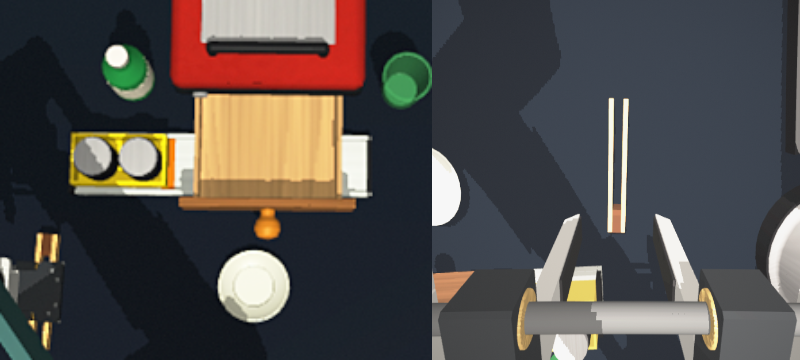

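```bash
python3 go.py .39,.338,.0165,176.5,0
```

```text
t 17.77 pos [0.3839 0.3388 0.1977] rpy [180.   -0.3 177.9] F [ 0.7 -0.4 -0.2] w 0.0598 q [ 0.61  0.01  1.49  0.    1.65 -0.92]
.39,.338,.0165,176.5,0 -> [-0.007, -0.0007, 0.1812] [0.0, -0.3, 1.4] zdir [ 0.  0. -1.]
```

Emit:
{"name": "servo_tool", "arguments": {
  "commands": [-0.007, -0.001, 0.06, 0, -0.3, 1.4, 0.06, -0.007, -0.001, 0.115, 0, -0.3, 1.4, 0.06, -0.007, -0.001, 0.15, 0, -0.3, 1.4, 0.06, -0.007, -0.001, 0.17, 0, -0.3, 1.4, 0.06, -0.007, -0.001, 0.181, 0, -0.3, 1.4, 0.06, -0.007, -0.001, 0.181, 0, -0.3, 1.4, 0.06, -0.007, -0.001, 0.181, 0, -0.3, 1.4, 0.015, -0.007, -0.001, 0.181, 0, -0.3, 1.4, 0.015, -0.007, -0.001, 0.181, 0, -0.3, 1.4, 0.015, -0.007, -0.001, 0.181, 0, -0.3, 1.4, 0.015]
}}

```text
time: 19.02
tool_pos: [0.39, 0.3389, 0.0171]
ee_rot: [3.141, 0.001, 3.083]
wrist_force: [0.1, 0.1, 1.3]
width: 0.0272
finger_force: 30.0
```

Emit:
{"name": "servo_tool", "arguments": {
  "commands": [0, 0, -0.02, 0, 0, 0, 0.015, 0, 0, -0.07, 0, 0, 0, 0.015, 0, 0, -0.13, 0, 0, 0, 0.015, 0, 0, -0.18, 0, 0, 0, 0.015, 0, 0, -0.18, 0, 0, 0, 0.015]
}}

```text
time: 19.65
tool_pos: [0.3918, 0.3403, 0.2022]
ee_rot: [3.135, 0.008, 3.083]
wrist_force: [-0.2, -0.4, -1.4]
width: 0.0277
finger_force: 30.0
```

```bash
python3 go.py .547,.0255,.2,90,0; python3 - <<'E'
from h import *
w=snap('wrist'); cv2.imwrite('pics/w5.png',w['img']); o=robot.get_obs()
r=spotter.trace('tongs',w); print([(round(z['conf'],2),z['box']) for z in r]); zt=o['tool_pos'][2]+.006
if r:
    ys,xs=np.nonzero(r[0]['region']); b=cv2.boxPoints(cv2.minAreaRect(np.c_[xs,ys].astype(np.float32))); print(np.array([atz(w,u,v,zt) for u,v in b]).round(3).tolist())
t=snap('top'); cv2.imwrite('pics/t5.png',t['img'])
import itertools
E
```

```text
t 19.65 pos [0.3918 0.3403 0.2022] rpy [179.6   0.5 176.6] F [-0.2 -0.4 -1.4] w 0.0277 q [ 0.61  0.01  1.48  0.    1.64 -0.91]
.547,.0255,.2,90,0 -> [-0.1733, -0.3051, 0.0015] [0.7, 0.1, 86.6] zdir [ 0. -0. -1.]
[(0.9, [285.8, 111.6, 76.0, 341.2])]
[[0.305, 0.331, 0.205], [0.307, 0.359, 0.205], [0.469, 0.354, 0.205], [0.467, 0.318, 0.205]]
```

Emit:
{"name": "servo_tool", "arguments": {
  "commands": [-0.019, -0.034, 0, 0, 0, 10, 0.015, -0.038, -0.068, 0, 0, 0, 20, 0.015, -0.057, -0.102, 0, 0, 0, 30, 0.015, -0.077, -0.136, 0, 0, 0, 40, 0.015, -0.096, -0.17, 0, 0, 0, 50, 0.015, -0.115, -0.204, 0, 0, 0, 60, 0.015, -0.135, -0.238, 0, 0, 0, 70, 0.015, -0.154, -0.272, 0, 0, 0, 80, 0.015, -0.173, -0.307, 0, 0, 0, 86.5, 0.015, -0.173, -0.307, 0, 0, 0, 86.5, 0.015]
}}

```text
time: 21.05
tool_pos: [0.5437, 0.0199, 0.1929]
ee_rot: [-3.135, -0.0, 1.569]
wrist_force: [-1.1, 0.4, -1.7]
width: 0.0279
finger_force: 30.0
```

Emit:
{"name": "servo_tool", "arguments": {
  "commands": [0, 0, 0, 0, 0, 0, 0.015, 0, 0, 0, 0, 0, 0, 0.015]
}}

```text
time: 21.3
tool_pos: [0.5436, 0.0231, 0.1957]
ee_rot: [-3.14, -0.001, 1.575]
wrist_force: [-0.1, 0.3, -0.7]
width: 0.0276
finger_force: 30.0
```

```bash
python3 go.py .546,.021,.075,90.2,0; python3 - <<'E'
from h import *
w=snap('wrist'); cv2.imwrite('pics/w6.png',w['img']); o=robot.get_obs()
t=snap('top');s=snap('side')
for k in (w,t,s):
    r=spotter.trace('tongs',k); zt=o['tool_pos'][2]+.004
    for z in r[:1]:
        ys,xs=np.nonzero(z['region']); b=cv2.boxPoints(cv2.minAreaRect(np.c_[xs,ys].astype(np.float32))); print(z['conf'],np.array([atz(k,u,v,zt) for u,v in b]).round(3).tolist())
E
```

```text
t 21.3 pos [0.5436 0.0231 0.1957] rpy [-1.799e+02 -1.000e-01  9.020e+01] F [-0.1  0.3 -0.7] w 0.0276 q [-0.06  0.08  1.42  0.    1.64 -0.07]
.546,.021,.075,90.2,0 -> [-0.0022, 0.0026, 0.1207] [-0.1, -0.1, 0.0] zdir [ 0.  0. -1.]
0.85 [[0.531, 0.109, 0.2], [0.558, 0.109, 0.2], [0.563, -0.05, 0.2], [0.527, -0.05, 0.2]]
0.49 [[0.452, 0.15, 0.2], [0.928, 0.15, 0.2], [0.924, -0.104, 0.2], [0.448, -0.092, 0.2]]
0.6 [[0.557, 0.112, 0.2], [0.558, 0.006, 0.2], [0.529, 0.006, 0.2], [0.53, 0.112, 0.2]]
```

View pics/w6.png

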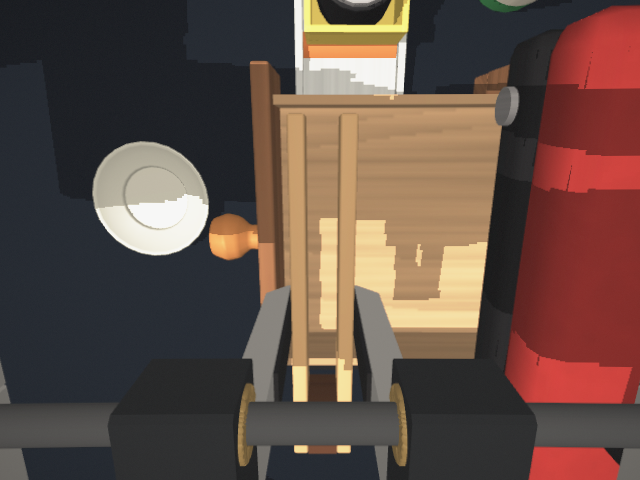

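The wrist view shows the tongs hanging over the open drawer and parallel to the panel, whose inner edge is at px x≈275–283. The red press is to the right at px x≥500. I'll check the drawer's edges before lowering.

```bash
python3 - <<'E'
from h import *
w=snap('wrist')
print('panel top outer/inner',atz(w,251,63,.100),atz(w,269,63,.100),'wall +y top outer/inner',atz(w,390,95,.085),atz(w,390,106,.085),'press edge',atz(w,497,180,.113))
print('pred inner panel top',proj(w,[.5085,.1,.1]),'floor edge',proj(w,[.5085,.1,.042]), 'wall',proj(w,[.57,.1225,.085]))
E
```

```text
panel top outer/inner [0.50219773 0.1414707  0.1       ] [0.51306501 0.14153829 0.1       ] wall +y top outer/inner [0.58953201 0.12488385 0.085     ] [0.58988784 0.11813271 0.085     ] press edge [0.65393195 0.07322397 0.113     ]
pred inner panel top [264.13813116 134.59442324] floor edge [274.49533726 133.79808394] wall [359.9436406  98.8737346]
```

Emit:
{"name": "servo_tool", "arguments": {
  "commands": [-0.004, 0.006, 0.02, 0, 0, 0, 0.015, -0.004, 0.006, 0.05, 0, 0, 0, 0.015, -0.004, 0.006, 0.08, 0, 0, 0, 0.015, -0.004, 0.006, 0.105, 0, 0, 0, 0.015, -0.004, 0.006, 0.12, 0, 0, 0, 0.015, -0.004, 0.006, 0.128, 0, 0, 0, 0.015, -0.004, 0.006, 0.132, 0, 0, 0, 0.015, -0.004, 0.006, 0.132, 0, 0, 0, 0.015]
}}

```text
time: 22.65
tool_pos: [0.5508, 0.0181, 0.0651]
ee_rot: [3.14, -0.0, 1.573]
wrist_force: [0.2, -0.5, 0.1]
width: 0.0272
finger_force: 30.0
```

Emit:
{"name": "servo_tool", "arguments": {
  "commands": [0, 0, 0.002, 0, 0, 0, 0.015, 0, 0, 0.003, 0, 0, 0, 0.015]
}}

```text
time: 22.9
tool_pos: [0.5507, 0.0181, 0.0619]
ee_rot: [3.141, -0.0, 1.573]
wrist_force: [0.1, -0.3, -0.7]
width: 0.0276
finger_force: 30.0
```

Emit:
{"name": "servo_tool", "arguments": {
  "commands": [0, 0, 0.002, 0, 0, 0, 0.015, 0, 0, 0.002, 0, 0, 0, 0.015]
}}

```text
time: 23.15
tool_pos: [0.5502, 0.0181, 0.0593]
ee_rot: [-3.141, -0.0, 1.573]
wrist_force: [0.5, 0.5, -0.7]
width: 0.0276
finger_force: 30.0
```

Emit:
{"name": "servo_tool", "arguments": {
  "commands": [0, 0, 0.001, 0, 0, 0, 0.015, 0, 0, 0.001, 0, 0, 0, 0.015]
}}

```text
time: 23.4
tool_pos: [0.5504, 0.0181, 0.0591]
ee_rot: [3.141, -0.0, 1.573]
wrist_force: [-2.8, 1.2, 2.8]
width: 0.0276
finger_force: 30.0
```

Contact with the floor at TCP z≈0.059, as expected. I'll press 1 mm more, then release with a small opening and rise.

Emit:
{"name": "servo_tool", "arguments": {
  "commands": [0, 0, 0.0005, 0, 0, 0, 0.015, 0, 0, 0.0005, 0, 0, 0, 0.036, 0, 0, 0.0005, 0, 0, 0, 0.036, 0, 0, 0.0005, 0, 0, 0, 0.036, 0, 0, -0.015, 0, 0, 0, 0.036, 0, 0, -0.05, 0, 0, 0, 0.036, 0, 0, -0.1, 0, 0, 0, 0.036, 0, 0, -0.15, 0, 0, 0, 0.036, 0, 0, -0.15, 0, 0, 0, 0.036]
}}

```text
time: 24.52
tool_pos: [0.5532, 0.0179, 0.2157]
ee_rot: [3.129, 0.0, 1.573]
wrist_force: [-0.1, 0.2, 0.9]
width: 0.0361
finger_force: 0.0
```

Emit:
{"name": "servo_tool", "arguments": {
  "commands": [0.06, -0.05, 0, 0, 0, 0, 0.036, 0.12, -0.1, 0, 0, 0, 0, 0.036, 0.18, -0.15, 0, 0, 0, 0, 0.036, 0.24, -0.2, 0, 0, 0, 0, 0.036, 0.3, -0.25, 0, 0, 0, 0, 0.036, 0.33, -0.27, 0, 0, 0, 0, 0.036, 0.36, -0.27, 0, 0, 0, 0, 0.036, 0.36, -0.27, 0, 0, 0, 0, 0.036, 0.36, -0.27, 0, 0, 0, 0, 0.036]
}}

```text
time: 25.65
tool_pos: [0.2792, 0.3773, 0.208]
ee_rot: [-3.141, 0.001, 1.575]
wrist_force: [-0.5, -0.0, 0.0]
width: 0.0361
finger_force: 0.0
```

```bash
python3 - <<'E'
from h import *
t=snap('top');s=snap('side'); R={}
for n,k in(('t',t),('s',s)):
    for nm,z0 in (('tongs',.064),('caddy',.06),('saucer',.009),('soap',.085),('mug',.045)):
        for z in spotter.trace(nm,k)[:1]:
            ys,xs=np.nonzero(z['region']); b=cv2.boxPoints(cv2.minAreaRect(np.c_[xs,ys].astype(np.float32))); print(n,nm,round(z['conf'],2),np.array([atz(k,u,v,z0) for u,v in b]).round(3).tolist())
a=cv2.resize(t['img'][120:340,170:510],None,fx=1.3,fy=1.6); b=cv2.resize(s['img'][40:400,220:460],(350,a.shape[0]))
cv2.imwrite('pics/f.png',np.hstack([a,b])[:600,:800])
E
python3 go.py
```

```text
t tongs 0.71 [[0.559, 0.104, 0.064], [0.561, -0.051, 0.064], [0.532, -0.052, 0.064], [0.53, 0.103, 0.064]]
t caddy 0.95 [[0.522, 0.296, 0.06], [0.595, 0.299, 0.06], [0.596, 0.165, 0.06], [0.524, 0.163, 0.06]]
t saucer 0.79 [[0.439, 0.095, 0.009], [0.44, -0.001, 0.009], [0.347, -0.002, 0.009], [0.346, 0.093, 0.009]]
t soap 0.84 [[0.697, 0.266, 0.085], [0.731, 0.218, 0.085], [0.662, 0.17, 0.085], [0.628, 0.218, 0.085]]
t mug 0.81 [[0.38, -0.269, 0.045], [0.478, -0.274, 0.045], [0.475, -0.367, 0.045], [0.377, -0.361, 0.045]]
s tongs 0.62 [[0.564, 0.108, 0.064], [0.566, -0.054, 0.064], [0.537, -0.054, 0.064], [0.536, 0.108, 0.064]]
s caddy 0.77 [[0.599, 0.298, 0.06], [0.602, 0.169, 0.06], [0.53, 0.169, 0.06], [0.53, 0.298, 0.06]]
s saucer 0.75 [[0.46, 0.046, 0.009], [0.395, -0.027, 0.009], [0.325, 0.042, 0.009], [0.39, 0.112, 0.009]]
s soap 0.68 [[0.727, 0.239, 0.085], [0.705, 0.182, 0.085], [0.638, 0.21, 0.085], [0.661, 0.266, 0.085]]
s mug 0.96 [[0.481, -0.376, 0.045], [0.378, -0.392, 0.045], [0.366, -0.259, 0.045], [0.466, -0.243, 0.045]]
t 26.25 pos [0.2798 0.3772 0.2087] rpy [180.   -0.   90.1] F [1.3 0.3 0.8] w 0.0362 q [ 0.81 -0.09  1.56  0.    1.67  0.81]
```

View pics/f.png

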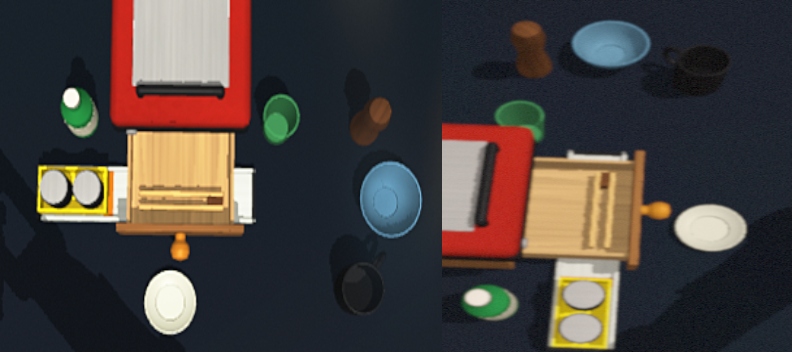

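The job looks right: tongs flat in the drawer, caddy parked, bystanders in place. One thing left to check is whether the drawer is still fully at its stop, by comparing the knob with its starting position.

```bash
python3 - <<'E'
from h import *
t=snap('top');s=snap('side'); t0,_=pickle.load(open('top0.pkl','rb')); s0,_=pickle.load(open('side0.pkl','rb'))
def cen(k,p,h=11):
    u,v=map(int,proj(k,p)); im=k['img'][v-h:v+h+1,u-h:u+h+1]; hsv=cv2.cvtColor(im,cv2.COLOR_BGR2HSV)
    m=((hsv[...,0]<20)&(hsv[...,1]>185)&(hsv[...,2]>90)); n,l,st,c=cv2.connectedComponentsWithStats(m.astype(np.uint8)); i=1+st[1:,4].argmax(); return c[i]+[u-h,v-h],st[i].tolist()
a=[cen(t0,[.631,.0265,.068]),cen(s0,[.631,.0265,.068])]; b=[cen(t,[.473,.026,.068]),cen(s,[.473,.026,.068])]
print(a,b); 
print(tri([(t0,*a[0][0]),(s0,*a[1][0])]),tri([(t,*b[0][0]),(s,*b[1][0])]))
for x in(0,1): print([atz((t0,s0)[x],*a[x][0],.068).round(4),atz((t,s)[x],*b[x][0],.068).round(4)])
E
```

```text
[(array([308.94610778, 210.58682635]), [5, 2, 15, 17, 167]), (array([288.30522088, 250.80722892]), [0, 4, 20, 17, 249])] [(array([308.13483146, 273.93258427]), [4, 1, 15, 18, 178]), (array([366.89112903, 254.7983871 ]), [0, 4, 20, 17, 248])]
(array([0.63401915, 0.02634379, 0.06522684]), [np.float64(0.0004103185732483902), np.float64(0.00041031857324838096)]) (array([0.47635432, 0.02598324, 0.06762014]), [np.float64(1.5272826137616828e-05), np.float64(1.527282613769318e-05)])
[array([0.6331, 0.0264, 0.068 ]), array([0.4763, 0.026 , 0.068 ])]
[array([0.6342, 0.027 , 0.068 ]), array([0.4764, 0.0261, 0.068 ])]
```

```bash
python3 -c "
from bench import close_job
print(close_job())"
```

```text
the job is handed in; nothing more can be done
None
```

I handed the job in at about 26 s of the 61 s. The caddy is parked against its end stop. I pulled the drawer to its stop (felt as a force rise to about 30 N; the knob moved about 158 mm by camera). The tongs were set down flat inside it, and the final pictures show nothing else on the worktop disturbed.

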